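# Wind the tape guide home and hold its cover over the screw holes

## Task

Wind the handwheel of the open tape guide unit clockwise until its slide comes up against the stop screw, which brings the roller stud under the slot of the cover. Then take the cover plate by its handle and hold it level about a centimetre above the housing, the right way round with the stud in its slot and every screw hole over its tapped hole, touching neither housing nor stud, so that I can start the screws; finish while still holding it there, and leave the oil bottle, the spare roller and the brush where they are.

Things in the scene. Friction and masses are not known exactly. Their poses are not given: they have to be found in the camera images.
- guide_unit: tape guide unit, a grey cast housing fixed on the table, 240 x 100 mm foot, open bay 130 x 84 mm with a bare aluminium rim (top 46 mm above the table) and a closed gear case with the handwheel beside it. Origin: on the table, under the middle of the bay. x runs along the unit from the bay's stop-screw end to the handwheel, z up. The handwheel's axis stands 118 mm along +x; the gear case beyond the bay is 46 mm high (49 mm at its screw heads)
- slide (a joint): how far the slide (steel block on two rods in the bay) stands from the tip of the stop screw, m: 0 = touching the stop, up to 0.05 = wound right out towards the handwheel. Moves 9 mm per radian of the handwheel
- stud_top (a point): top of the upright steel stud (8 mm thick) on the slide, 20 mm above the bay's rim; it moves with the slide, on the line y = +16 mm of the unit, and stands at x = -28 mm of the unit when the slide is at its stop
- handwheel (a joint): angle of the handwheel, rad, 0 = slide at its stop; grows counter-clockwise seen from above, up to 5.56. Wind clockwise (seen from above) to bring the slide to the stop, where it stops hard. About 1.5 N at the handle turns it and it stays where it is left
- wheel_axis (a point): point on the handwheel's upright axis at the height of the crank handle's middle (98 mm above the table). The spoked wheel measures 96 mm over its rim, rim top 72 mm above the table, hub top 80 mm
- crank_grip (a point): middle of the crank handle: a black upright round grip, 18 mm thick and 42 mm high (74.5 to 116.5 mm above the table), 42 mm from the wheel's axis; it spins freely on its pin, so it can be carried round in a circle without turning the wrist. At handwheel angle 0 it lies on the unit's +x side of the axis
- cover: the cover, a loose bare steel plate 130 x 84 x 5 mm, about 0.26 kg, lying flat on the table with a dark steel bow handle on top. Origin: middle of its underside; x along its 130 mm length, z up. It has four 9 mm screw holes, one near each corner, and one slot 28 x 16 mm for the stud, its middle at x = -22, y = +16 mm. Fitted the right way round, its axes lie along those of guide_unit
- cover_grip (a point): middle of the bar of the cover's bow handle: a flat-sided steel bar 76 mm long along the cover's x, 10 mm wide and 12 mm high, its middle 32 mm above the cover's underside (21 mm free below the bar, between legs at its ends)
- tapped_hole_1 (a point): mouth of a 6 mm tapped hole in the bay's rim, end by the stop screw, -y side of the unit (-54, -32 mm from the bay's middle), 46 mm above the table
- tapped_hole_2 (a point): mouth of a 6 mm tapped hole in the bay's rim, end by the stop screw, +y side of the unit (-54, +32 mm from the bay's middle), 46 mm above the table
- tapped_hole_3 (a point): mouth of a 6 mm tapped hole in the bay's rim, wheel end, +y side of the unit (+54, +32 mm from the bay's middle), 46 mm above the table
- tapped_hole_4 (a point): mouth of a 6 mm tapped hole in the bay's rim, wheel end, -y side of the unit (+54, -32 mm from the bay's middle), 46 mm above the table
- cover_hole_1 (a point): middle of a 9 mm screw hole at the cover's underside, at -54, -32 mm; belongs over tapped_hole_1
- cover_hole_2 (a point): middle of a 9 mm screw hole at the cover's underside, at -54, +32 mm; belongs over tapped_hole_2
- cover_hole_3 (a point): middle of a 9 mm screw hole at the cover's underside, at +54, +32 mm; belongs over tapped_hole_3
- cover_hole_4 (a point): middle of a 9 mm screw hole at the cover's underside, at +54, -32 mm; belongs over tapped_hole_4
- bag_taper: the fixed tape machine at the left of the table, about 0.2 m high beside the work; keep the arm clear of it. Its tape reel, a disc 180 mm across and 20 mm thick that faces the robot, hangs over the middle of the table with its centre at (-0.311, -0.072, 0.562) m in this body's frame (z from 0.47 m up): the wrist and forearm pass in front of it, on the robot's side
- oiler: bystander: small yellow oil bottle with a white spout, 35 x 34 x 105 mm, standing; origin under its middle
- spare_roller: bystander: white flanged guide roller, 37 mm wide and 34 mm high, standing on end; origin under its middle
- dust_brush: bystander: flat wooden dusting brush, 40 x 164 x 12 mm, lying; origin under its middle

How it is judged:
On the way, in this order (a step that is already met when the one before it is completed fails the run):
1. the slide is wound up against its stop (value of joint slide below 0.0015 m), for 0.2 s.
2. the cover is lifted off the table in the gripper, the slide still at its stop (value of joint slide below 0.002 m and height (world z) of cover above 0.04 m and contact force between the fingers and cover above 1 N), for 0.2 s.
At the end, for the whole second after the job is handed in: slide within 2 mm of its stop; the cover held still in the gripper, level within 4 degrees, its underside 4 to 16 mm above the housing's rim at every screw hole, each screw hole within 3.5 mm of its own tapped hole seen from above, and the cover touching neither housing nor stud (value of joint slide below 0.002 m and horizontal distance between cover_hole_1 and tapped_hole_1 below 0.0035 m and z of cover_hole_1 in the frame of guide_unit between 0.05 and 0.062 m and horizontal distance between cover_hole_2 and tapped_hole_2 below 0.0035 m and z of cover_hole_2 in the frame of guide_unit between 0.05 and 0.062 m and horizontal distance between cover_hole_3 and tapped_hole_3 below 0.0035 m and z of cover_hole_3 in the frame of guide_unit between 0.05 and 0.062 m and horizontal distance between cover_hole_4 and tapped_hole_4 below 0.0035 m and z of cover_hole_4 in the frame of guide_unit between 0.05 and 0.062 m and angle between cover's own z axis and vertical below 0.07 rad and contact force between cover and guide_unit below 0.3 N and contact force between the fingers and cover above 1 N and linear speed of cover below 0.01 m/s); the arm keeps its last pose, push and grip.
It fails at once if the oiler is pushed more than 30 mm from its place (distance of oiler from where it was at the start of the episode above 0.03 m).
It fails at once if the spare roller is pushed more than 30 mm from its place (distance of spare_roller from where it was at the start of the episode above 0.03 m).
It fails at once if the dust brush is pushed more than 30 mm from its place (distance of dust_brush from where it was at the start of the episode above 0.03 m).
It also fails if it takes over 72 s, if anything falls off the work surface, if the arm or the gripper's body presses on something with over 40 N, if the wrist force passes 120 N, or if a joint passes its speed limit or range.

## Robot

A 7-joint arm with a two-finger parallel gripper is mounted at the origin on a cart in front of the work surface, level with it; the furniture and walls round the work are solid. World frame = base frame: x ahead of the robot, y to its left, z up, the work surface at z = 0. Lengths are in m, angles in rad, forces in N, time in s.
With the tool pointing down it reaches from about 0.425 to 0.825 m from the base axis. Payload 3.6 kg.
Tool frame: the origin (TCP) lies midway between the tips of the shut fingers; the grasp point (between the pads) lies 19 mm behind it; z points along the fingers, y is the line along which they close (so a half turn about z gives the same grasp; the last joint's range is limited). The gripper opens to 85 mm and grips with 20 to 120 N. Pads are 22 mm wide; open, the fingers measure 114 mm over their backs; the gripper's body (76 mm by 85 mm) begins 54 mm behind the grasp point. The pads swing forward as they close: fully open they stand 13 mm farther back than shut.
Start: joints at [-1.26, 0.615, -0.013, 1.423, 0.008, 1.103, -0.04], TCP at [0.215, 0.613, 0.231] pointing down, gripper open.
Joint ranges: [-3.12, 3.12], [-0.3, 2.06], [-1.34, 1.32], [0.26, 2.42], [-1.36, 4.5], [0.01, 1.98], [-2.84, 2.84]. Speed limits (rad/s): [2.79, 2.79, 3.14, 3.14, 3.14, 3.14, 3.14].

## Interface

Orientations are given as a unit quaternion [x, y, z, w].
In Python, from cell import * gives the robot as it stands.
- The arm moves only by the shell command python3 -m handwheel 'ROWS' [FORCE]. ROWS is JSON, a list of rows, each an object of numbers: "fingers": the closure, from 0 (fully open) to 1 (shut); "x", "y", "z": the shift along the tool's x, y, z in m; "turn": the turn about the tool's z in units of 8 degrees (1.0 is 8 degrees). A call has 1 to 12 rows; each row is the pose to reach, as a shift and turn from the pose commanded when the call began, along the tool's axes at that moment; what a row does not reach only later rows make up. A row lasts 1/8 s, in which the tool goes at most 62.5 mm and 10.7 degrees, less where a joint would pass 70% of its speed; a pose out of reach is approached as far as the arm can. A call with a gripper value outside its range is refused whole. The fingers move at their own pace and stop on an object; FORCE is the grip in N (left out, the last holds). Time passes only in rows, so rows that repeat a pose let the fingers close. It gives the time, the measured TCP pose, the force, the opening and the grip force at its end, in the units of the state.
- read_state(): the state, without advancing time (a new reading comes with each control period).
- grab_frame(name): name is "scene" or "side" or "wrist"; returns a dict with "img" (480x640x3 uint8, red, green, blue), "fx", "fy", "cx", "cy" (pixels), "R" (3x3) and "t" (3): a world point X has camera coordinates R X + t. Camera axes: x right, y down, z forward; pixel columns grow to the right and rows downward; lengths in m; the calibration is good to about 2 mm. A picture is of the moment at which its call begins. There is no depth.
- finish_job(): hands the job in; it is judged then, once.
The state is a dict: "clock": time; "q": joint angles; "joint_vel": joint speeds; "joint_torque": joint torques, N m; "eef_pos": TCP position; "tool_rot": TCP orientation; "ft_force": force on the tool from outside, world axes, zero at the start; "moment": the same for the moment, N m; "gripper_width": finger opening in m; "grasp_force": force on a finger pad.
Only numpy, scipy, OpenCV 4.12 (cv2) and the standard library are available. Lean on these libraries where they do the work, as an engineer would, in place of code of your own. Each camera call takes 0.05 s, during which the arm holds its last target. There are 200 camera calls.

## Working session

There is one attempt and no reset: what is moved stays moved. The work goes in short steps, Python scripts to look and compute and a shell command to move; the robot and the scene stay as the last step left them, time stands still between calls to the robot, and variables do not carry over. Pictures are saved under pics/ and viewed, at most 12 in all, crops included, and the job is handed in when it is done.

```bash
mkdir -p pics; ls
python3 - <<'E'
from cell import *
import cv2,numpy as np
for n in ("scene","side"):
    f=grab_frame(n); cv2.imwrite(f"pics/{n}0.png",f["img"][:,:,::-1]); print(n,f["fx"],f["cx"],f["cy"],np.round(f["R"],3).tolist(),np.round(-np.array(f["R"]).T@f["t"],3))
s=read_state();print(s)
E
```

```text
pics
scene 603.0337096456084 309.792772640021 250.68636331425216 [[0.514, -0.858, 0.008], [-0.68, -0.413, -0.606], [0.522, 0.306, -0.796]] [-0.196 -0.354  1.109]
side 622.7884492459625 327.49012471292906 239.12609882325603 [[0.998, 0.063, 0.003], [0.053, -0.811, -0.582], [-0.034, 0.581, -0.813]] [ 0.532 -0.774  1.228]
{'clock': 0.1, 'q': array([-1.2594884 ,  0.61581544, -0.01262098,  1.42476567,  0.00810556,
        1.10343356, -0.04042504]), 'joint_vel': array([ 8.97197801e-04, -3.88916380e-03, -1.89238687e-03, -4.79675566e-03,
       -1.25539198e-03, -4.63916717e-04,  6.43917911e-06]), 'joint_torque': array([ 1.03986818e-03, -4.70383608e+01,  2.60377536e-01, -1.71570683e+01,
        1.01532630e-02,  5.88910159e-03, -1.28249334e-05]), 'eef_pos': array([0.21517671, 0.6125994 , 0.23024963]), 'tool_rot': array([ 1.68078833e-01,  9.85772844e-01, -1.17172258e-03, -1.82825631e-04]), 'ft_force': array([-0.44779101, -0.69683799, -0.18057754]), 'moment': array([-0.04796772, -0.00708915,  0.01004467]), 'grasp_force': 0.0, 'gripper_width': 0.08497826084443022}
```

View pics/scene0.png

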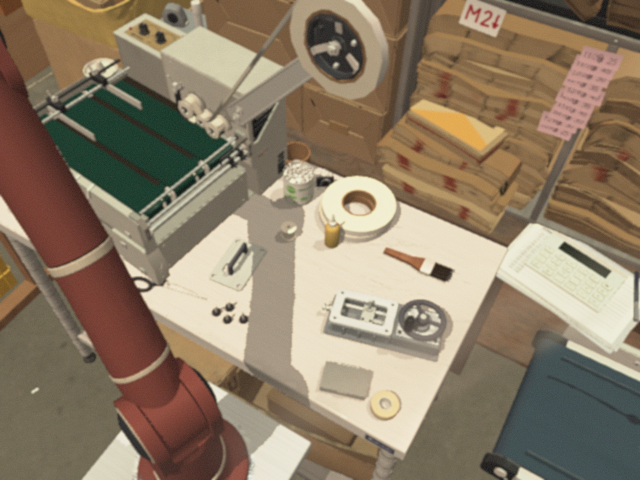

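View pics/side0.png

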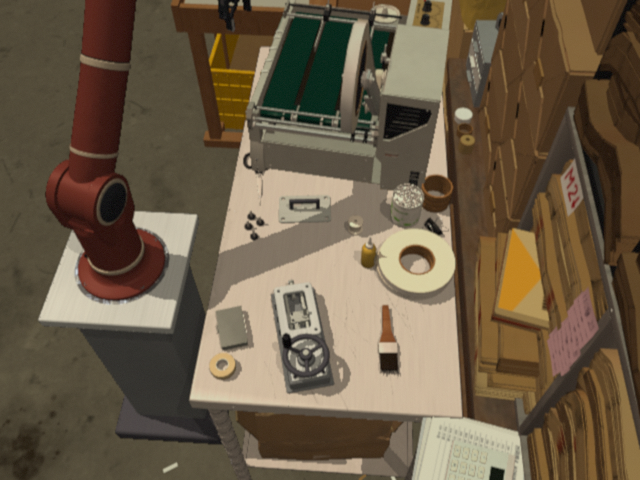

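The scene view has the unit at about (385,320), the cover at (240,262), the oiler at (333,232) and the brush at (420,264). In the side view the unit's bay is at (297,307), the wheel at (305,355), the crank at (287,342) and the cover at (304,208). I'll enlarge both.

```bash
cat > h.py <<'E'
from cell import *
import cv2,numpy as np
def ray(f,u,v,z):
    R=np.array(f["R"]);c=-R.T@np.array(f["t"]);d=R.T@np.array([(u-f["cx"])/f["fx"],(v-f["cy"])/f["fy"],1]);return c+d*(z-c[2])/d[2]
def proj(f,X):
    p=np.array(f["R"])@np.array(X)+np.array(f["t"]);return np.array([f["fx"]*p[0]/p[2]+f["cx"],f["fy"]*p[1]/p[2]+f["cy"]])
E
python3 - <<'E'
from h import *
s=grab_frame("side");i=s["img"][:,:,::-1]
a=cv2.resize(i[275:395,260:340],None,fx=5,fy=5,interpolation=3)
b=cv2.resize(i[185:230,268:338],None,fx=5,fy=5,interpolation=3)
o=np.zeros((600,760,3),np.uint8);o[:,:400]=a;o[:225,405:755]=b
cv2.imwrite("pics/c1.png",o)
for n,u,v,z in (("bay",297,307,.046),("wheel",305,355,.07),("crank",287,341,.1165),("cover",304,208,.005)):print(n,ray(s,u,v,z))
E
```

```text
bay [ 0.42740208 -0.11453845  0.046     ]
wheel [ 0.45577495 -0.23693996  0.07      ]
crank [ 0.42103609 -0.23107295  0.1165    ]
cover [0.41529108 0.19121543 0.005     ]
```

View pics/c1.png

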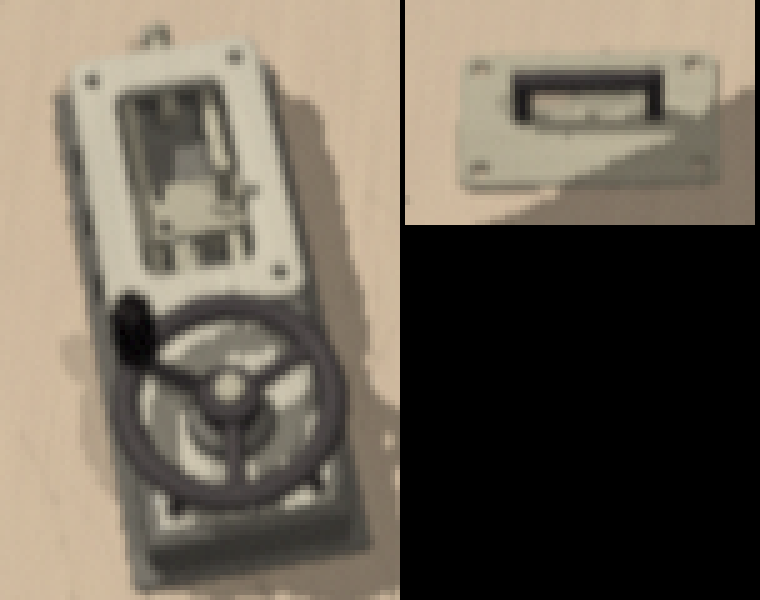

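The side crop shows tapped holes 1, 2 and 3 at crop (92,79), (236,56) and (280,271). The hub is at (230,388) and the crank top at about (131,303), covering hole 4. The cover's holes are at (481,67), (692,63), (480,168) and (700,163), and its slot is hidden behind the bar. Next I'll compute poses and look at the cover in the scene view.

Run:
```python
from h import *
s=grab_frame("side")
P=lambda u,v,z:ray(s,260+(u+.5)/5-.5,275+(v+.5)/5-.5,z)[:2]
h=[P(92,79,.046),P(236,56,.046),P(280,271,.046)];print(np.round(h,4),[np.linalg.norm(h[0]-h[1]),np.linalg.norm(h[2]-h[1])])
c=(h[0]+h[2])/2; L=np.array([[-54,-32],[-54,32],[54,32]])/1e3
z=(np.array(h)-np.mean(h,0))@[1,1j];w=(L-L.mean(0))@[1,1j];a=np.angle((w.conj()*z).sum())
R=np.array([[np.cos(a),-np.sin(a)],[np.sin(a),np.cos(a)]]);o=np.mean(h,0)-R@L.mean(0);print("unit",o,np.degrees(a),"axis pred",o+R@[.118,0],"hub",P(230,388,.08))
ax=o+R@[.118,0];g=P(131,303,.1165);l=R.T@(g-ax);print("crank",g,l,np.linalg.norm(l),np.degrees(np.arctan2(l[1],l[0])))
Q=lambda u,v:ray(s,268+(u-405+.5)/5-.5,185+(v+.5)/5-.5,.005)[:2]
k=np.array([Q(481,67),Q(692,63),Q(480,168),Q(700,163)]);print("cover",np.round(k,4),k.mean(0),np.degrees(np.arctan2(*(k[1]-k[0]+k[3]-k[2])[::-1])))
f=grab_frame("scene");i=f["img"][:,:,::-1]
o=np.hstack([cv2.resize(i[230:295,200:280],(640,520),interpolation=3)]);cv2.imwrite("pics/c2.png",o)
```

```text
[[ 0.3818 -0.0757]
 [ 0.4441 -0.0598]
 [ 0.4715 -0.1644]] [np.float64(0.06434207126294678), np.float64(0.1081417980641305)]
unit [ 0.42670117 -0.12006137] -75.37843222254962 axis pred [ 0.45648834 -0.23423984] hub [ 0.45711911 -0.23542934]
crank [ 0.41739389 -0.21866582] [-0.0249384  -0.03389694] 0.04208237239273114 -126.34238073747888
cover [[0.3589 0.2199]
 [0.4655 0.2295]
 [0.3652 0.1557]
 [0.4736 0.1659]] [0.41581321 0.19275732] 5.295790551252819
```

View pics/c2.png

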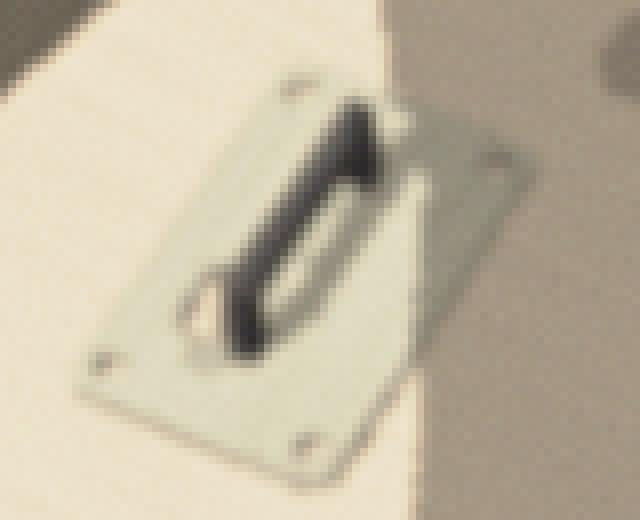

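The slot (crop (205,310)) is at the end nearest the robot and on the +y side, so the cover's yaw is about +5.3°. The unit's yaw is about -75.4°. The crank needs about 234° clockwise. Now I'll check the reel position and work out the first shifts.

```bash
cat >> h.py <<'E'
from scipy.spatial.transform import Rotation as Ro
def shift(p,*targets):
    s=read_state();M=Ro.from_quat(s["tool_rot"]).as_matrix();p=s["eef_pos"] if p is None else np.array(p)
    for t in targets: print(t,"->",np.round(M.T@(np.array(t)-p),4))
def yaw(): 
    M=Ro.from_quat(read_state()["tool_rot"]).as_matrix();return np.degrees(np.arctan2(M[1,1],M[0,1]))
E
python3 - <<'E'
from h import *
f=grab_frame("scene");s=grab_frame("side")
print("slot",ray(f,225.6,268.7,.005),"reel",ray(f,338,47,.562),ray(s,355,90,.562))
shift(None,(.215,.613,.31),(.34,.33,.31),(.45,.05,.31),(.417,-.219,.25))
E
```

```text
slot [0.3866744  0.20634899 0.005     ] reel [0.52224069 0.02152456 0.562     ] [ 0.52880104 -0.00521514  0.562     ]
(0.215, 0.613, 0.31) -> [ 0.0003 -0.0002 -0.079 ]
(0.34, 0.33, 0.31) -> [-0.2114 -0.2258 -0.0788]
(0.45, 0.05, 0.31) -> [-0.408  -0.4536 -0.0787]
(0.417, -0.219, 0.25) -> [-0.466  -0.7183 -0.0185]
```

```bash
python3 -m handwheel '[{"z":-0.06},{"x":-0.04,"y":-0.04,"z":-0.08},{"x":-0.08,"y":-0.085,"z":-0.08},{"x":-0.12,"y":-0.13,"z":-0.08},{"x":-0.165,"y":-0.175,"z":-0.08},{"x":-0.21,"y":-0.22,"z":-0.075,"turn":1},{"x":-0.25,"y":-0.26,"z":-0.055,"turn":2},{"x":-0.285,"y":-0.31,"z":-0.035,"turn":3},{"x":-0.325,"y":-0.36,"z":-0.015,"turn":4},{"x":-0.35,"y":-0.41,"z":0.0,"turn":5},{"x":-0.375,"y":-0.46,"z":0.02,"turn":6},{"x":-0.4,"y":-0.508,"z":0.03,"turn":7}]' 20; python3 -c "
from h import *
s=read_state();print(s['q'],yaw());shift(None,(.417,-.219,.2))"
```

```text
[-1.25949923  0.6151378  -0.01259469  1.42375775  0.00811045  1.10338122
 -0.04038138] 70.64931169836827
(0.417, -0.219, 0.2) -> [-0.466  -0.7182  0.0315]schema error: expected keys fingers, x, y, z, turn
```

```bash
python3 -m handwheel '[{"fingers":0,"x":0,"y":0,"z":-0.06,"turn":0},{"fingers":0,"x":-0.04,"y":-0.04,"z":-0.08,"turn":0},{"fingers":0,"x":-0.08,"y":-0.085,"z":-0.08,"turn":0},{"fingers":0,"x":-0.12,"y":-0.13,"z":-0.08,"turn":0},{"fingers":0,"x":-0.165,"y":-0.175,"z":-0.08,"turn":0},{"fingers":0,"x":-0.21,"y":-0.22,"z":-0.075,"turn":1},{"fingers":0,"x":-0.25,"y":-0.26,"z":-0.055,"turn":2},{"fingers":0,"x":-0.285,"y":-0.31,"z":-0.035,"turn":3},{"fingers":0,"x":-0.325,"y":-0.36,"z":-0.015,"turn":4},{"fingers":0,"x":-0.35,"y":-0.41,"z":0.0,"turn":5},{"fingers":0,"x":-0.375,"y":-0.46,"z":0.02,"turn":6},{"fingers":0,"x":-0.4,"y":-0.508,"z":0.03,"turn":7}]' 20; python3 -c "
from h import *
s=read_state();print(s['q'],yaw());shift(None,(.417,-.219,.2))"
```

```text
clock: 1.85
eef_pos: [0.4243, -0.0004, 0.2009]
tool_rot: [0.613, 0.79, -0.0, -0.0]
ft_force: [1.4, 0.9, -0.1]
gripper_width: 0.0858
grasp_force: 0.0
[-0.33714309  0.32904639  0.37796549  2.08504064 -0.17442706  0.75701592
  0.40061803] 14.376427243984825
(0.417, -0.219, 0.2) -> [-0.2099 -0.0613  0.0009]
```

```bash
python3 -m handwheel '[{"fingers":0,"x":-0.055,"y":-0.016,"z":0,"turn":0},{"fingers":0,"x":-0.11,"y":-0.032,"z":0,"turn":0},{"fingers":0,"x":-0.165,"y":-0.048,"z":0,"turn":0},{"fingers":0,"x":-0.21,"y":-0.061,"z":0,"turn":0},{"fingers":0,"x":-0.21,"y":-0.061,"z":0,"turn":0}]'; python3 -c "
from h import *
f=grab_frame('wrist');cv2.imwrite('pics/w1.png',f['img'][:,:,::-1])
for p in ((.4174,-.2187,.1165),(.4565,-.2348,.08),(.3815,-.076,.046),(.4435,-.059,.046)):print(proj(f,p))
shift(None,(.4174,-.2187,.077));print(yaw())"
```

```text
clock: 2.48
eef_pos: [0.4178, -0.2219, 0.2018]
tool_rot: [0.614, 0.789, -0.001, 0.001]
ft_force: [0.1, 0.4, 0.4]
gripper_width: 0.0855
grasp_force: 0.0
[323.00280319 238.6544582 ]
[374.37746015 258.91298784]
[323.0616101  -21.43748018]
[426.83273337 -23.88083577]
(0.4174, -0.2187, 0.077) -> [ 0.0003 -0.0007  0.1244]
14.41497238806449
```

View pics/w1.png

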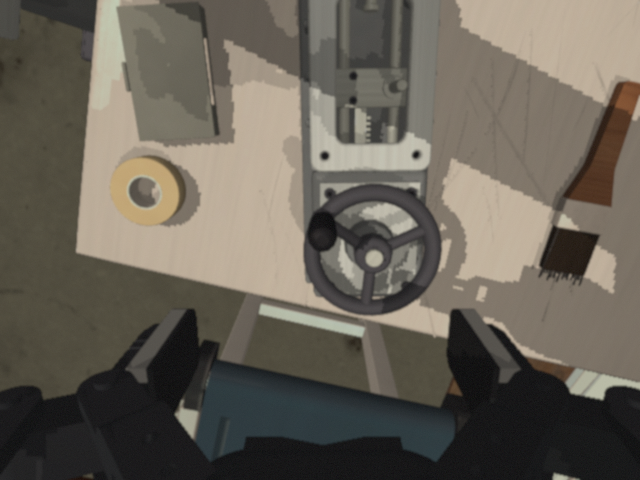

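The wrist view has the hub at (374,258) as predicted, the crank at (321,233) and the rim holes at the wheel end at (325,155) and (416,155). It all agrees, so I'll descend and grip.

```bash
python3 -m handwheel '[{"fingers":0,"x":0,"y":0,"z":0.05,"turn":0},{"fingers":0,"x":0,"y":0,"z":0.095,"turn":0},{"fingers":0,"x":0,"y":0,"z":0.122,"turn":0},{"fingers":0.5,"x":0,"y":0,"z":0.122,"turn":0},{"fingers":1,"x":0,"y":0,"z":0.122,"turn":0},{"fingers":1,"x":0,"y":0,"z":0.122,"turn":0},{"fingers":1,"x":0,"y":0,"z":0.122,"turn":0},{"fingers":1,"x":0,"y":0,"z":0.122,"turn":0},{"fingers":1,"x":0,"y":0,"z":0.122,"turn":0}]' 30; python3 -c "
from h import *
f=grab_frame('side')
# circle waypoints, shift from present TCP, in tool axes
s=read_state();M=Ro.from_quat(s['tool_rot']).as_matrix();ax=np.array([.4568,-.2348]);p=s['eef_pos'];print(p,s['grasp_force'])
d=p[:2]-ax;r=np.hypot(*d);a0=np.degrees(np.arctan2(d[1],d[0]));print(r,a0)
for a in np.arange(0,250,13):
    t=np.radians(a0-a);print(a,np.round(M.T@np.r_[ax+.042*np.r_[np.cos(t),np.sin(t)]-p[:2],0],4)[:2])
"
```

```text
clock: 3.65
eef_pos: [0.418, -0.2171, 0.0804]
tool_rot: [0.611, 0.791, 0.0, -0.0]
ft_force: [-1.5, 0.7, 5.3]
gripper_width: 0.017
grasp_force: 29.8
[ 0.41802281 -0.21712764  0.08039618] 29.846950471401215
0.0426143504753447 155.49930210004902
0 [-0.0004  0.0005]
13 [0.0063 0.0073]
26 [0.0112 0.0154]
39 [0.0142 0.0244]
52 [0.0151 0.0339]
65 [0.0138 0.0433]
78 [0.0105 0.0522]
91 [0.0052 0.0601]
104 [-0.0017  0.0667]
117 [-0.0099  0.0715]
130 [-0.019   0.0743]
143 [-0.0284  0.075 ]
156 [-0.0379  0.0736]
169 [-0.0467  0.0701]
182 [-0.0545  0.0647]
195 [-0.0609  0.0577]
208 [-0.0656  0.0494]
221 [-0.0683  0.0403]
234 [-0.0688  0.0308]
247 [-0.0672  0.0214]
```

```bash
python3 -m handwheel '[{"fingers":1,"x":0.0065,"y":0.007,"z":0,"turn":0},{"fingers":1,"x":0.0115,"y":0.015,"z":0,"turn":0},{"fingers":1,"x":0.0145,"y":0.024,"z":0,"turn":0},{"fingers":1,"x":0.0155,"y":0.0335,"z":0,"turn":0},{"fingers":1,"x":0.014,"y":0.043,"z":0,"turn":0},{"fingers":1,"x":0.0105,"y":0.052,"z":0,"turn":0},{"fingers":1,"x":0.005,"y":0.06,"z":0,"turn":0},{"fingers":1,"x":-0.002,"y":0.0665,"z":0,"turn":0},{"fingers":1,"x":-0.01,"y":0.0715,"z":0,"turn":0},{"fingers":1,"x":-0.019,"y":0.074,"z":0,"turn":0},{"fingers":1,"x":-0.0285,"y":0.075,"z":0,"turn":0},{"fingers":1,"x":-0.038,"y":0.0735,"z":0,"turn":0}]'; python3 -c "
from h import *
s=read_state();M=Ro.from_quat(s['tool_rot']).as_matrix();ax=np.array([.4568,-.2348]);p=s['eef_pos']
d=p[:2]-ax;print(np.hypot(*d),np.degrees(np.arctan2(d[1],d[0])),s['ft_force'],s['grasp_force'],yaw())
"
```

```text
clock: 5.2
eef_pos: [0.4983, -0.2351, 0.0804]
tool_rot: [0.611, 0.791, 0.0, -0.001]
ft_force: [-3.4, 1.9, 7.0]
gripper_width: 0.0171
grasp_force: 29.9
0.04145753005867587 -0.4757885572829462 [-3.42462591  1.85043854  7.04763233] 29.94608849287033 14.645819338987252
```

```bash
python3 -m handwheel '[{"fingers":1,"x":-0.0085,"y":-0.0035,"z":0,"turn":0},{"fingers":1,"x":-0.0165,"y":-0.009,"z":0,"turn":0},{"fingers":1,"x":-0.023,"y":-0.016,"z":0,"turn":0},{"fingers":1,"x":-0.0275,"y":-0.024,"z":0,"turn":0},{"fingers":1,"x":-0.03,"y":-0.033,"z":0,"turn":0},{"fingers":1,"x":-0.0305,"y":-0.038,"z":0,"turn":0},{"fingers":1,"x":-0.031,"y":-0.041,"z":0,"turn":0},{"fingers":1,"x":-0.031,"y":-0.043,"z":0,"turn":0},{"fingers":1,"x":-0.031,"y":-0.043,"z":0,"turn":0}]'; python3 -c "
from h import *
s=read_state();M=Ro.from_quat(s['tool_rot']).as_matrix();ax=np.array([.4568,-.2348]);p=s['eef_pos']
d=p[:2]-ax;print(np.hypot(*d),np.degrees(np.arctan2(d[1],d[0])),s['ft_force'],M.T@s['ft_force'],s['grasp_force'],yaw())
"
```

```text
clock: 6.32
eef_pos: [0.4666, -0.2755, 0.0804]
tool_rot: [0.611, 0.792, 0.001, 0.001]
ft_force: [0.0, 2.6, 5.2]
gripper_width: 0.0172
grasp_force: 29.9
0.04187275313560702 -76.52678258379609 [0.026065   2.64609863 5.17242019] [ 2.55337168  0.70949363 -5.1704313 ] 29.924249947071075 14.693309285413129
```

```bash
python3 -m handwheel '[{"fingers":1,"x":0,"y":-0.002,"z":0,"turn":0},{"fingers":1,"x":0,"y":-0.004,"z":0,"turn":0},{"fingers":1,"x":0,"y":-0.004,"z":0,"turn":0},{"fingers":1,"x":0,"y":-0.004,"z":0,"turn":0}]'; python3 -c "
from h import *
s=read_state();M=Ro.from_quat(s['tool_rot']).as_matrix();ax=np.array([.4568,-.2348]);p=s['eef_pos']
d=p[:2]-ax;print(np.hypot(*d),np.degrees(np.arctan2(d[1],d[0])),s['ft_force'],M.T@s['ft_force'],s['grasp_force'],yaw())
"
```

```text
clock: 6.82
eef_pos: [0.4656, -0.2758, 0.0805]
tool_rot: [0.61, 0.792, 0.002, 0.003]
ft_force: [5.7, 4.0, 3.6]
gripper_width: 0.0169
grasp_force: 29.9
0.04188885771143204 -77.87485039785855 [5.65497871 4.00327867 3.62878284] [ 2.42081049  6.51433927 -3.58833522] 29.893933832645416 14.802451588797236
```

```bash
python3 -m handwheel '[{"fingers":1,"x":0,"y":-0.003,"z":0,"turn":0},{"fingers":1,"x":0,"y":-0.003,"z":0,"turn":0},{"fingers":1,"x":0,"y":-0.003,"z":0,"turn":0}]'; python3 -m handwheel '[{"fingers":1,"x":0,"y":0.004,"z":0,"turn":0},{"fingers":0,"x":0,"y":0.005,"z":0,"turn":0},{"fingers":0,"x":0,"y":0.005,"z":0,"turn":0},{"fingers":0,"x":0,"y":0.005,"z":0,"turn":0},{"fingers":0,"x":0,"y":0.005,"z":-0.04,"turn":0},{"fingers":0,"x":0,"y":0.005,"z":-0.08,"turn":0},{"fingers":0,"x":0.06,"y":0.005,"z":-0.1,"turn":0},{"fingers":0,"x":0.12,"y":-0.03,"z":-0.12,"turn":0},{"fingers":0,"x":0.12,"y":-0.03,"z":-0.12,"turn":0},{"fingers":0,"x":0.12,"y":-0.03,"z":-0.12,"turn":0}]'
python3 - <<'E'
from h import *
f=grab_frame('wrist');cv2.imwrite('pics/w2.png',f['img'][:,:,::-1])
o=np.array([.4267,-.1201]);a=np.radians(-75.4);R=np.array([[np.cos(a),-np.sin(a)],[np.sin(a),np.cos(a)]])
for l,z in (([-54,-32],.046),([-54,32],.046),([54,32],.046),([54,-32],.046),([118,0],.08),([-28,16],.066)):print(l,proj(f,[*(o+R@np.array(l)/1e3),z]).round(1))
shift(None,(.4158,.1928,.2));print(yaw(),f['fx'])
E
```

```text
clock: 7.2
eef_pos: [0.4647, -0.2759, 0.0805]
tool_rot: [0.61, 0.793, 0.003, 0.004]
ft_force: [8.6, 5.0, 2.3]
gripper_width: 0.0171
grasp_force: 29.8
clock: 8.45
eef_pos: [0.3994, -0.1699, 0.1997]
tool_rot: [0.611, 0.791, 0.0, 0.001]
ft_force: [0.0, 0.2, -0.4]
gripper_width: 0.0854
grasp_force: 0.0
[-54, -32] [332.8  73.9]
[-54, 32] [430.6  73.9]
[54, 32] [419.8 232.6]
[54, -32] [331.7 232.6]
[118, 0] [378.4 334.9]
[-28, 16] [409.9 115.6]
(0.4158, 0.1928, 0.2) -> [ 0.3477  0.1068 -0.001 ]
14.595905961625823 423.3458192062889
```

View pics/w2.png

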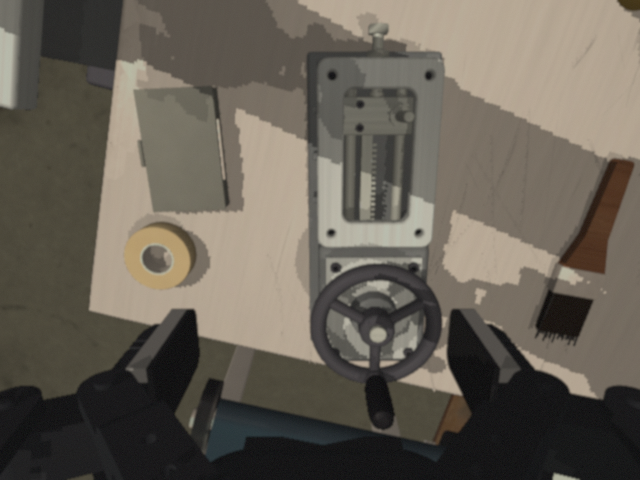

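The slide is at the stop, with the stud at (407,116). The rim holes at (332,75), (430,75), (419,233) and (332,233) match the predictions to about 1 px. Next is the cover.

```bash
python3 -m handwheel '[{"fingers":0,"x":0.045,"y":0.025,"z":0,"turn":-1},{"fingers":0,"x":0.09,"y":0.05,"z":0,"turn":-2},{"fingers":0,"x":0.135,"y":0.065,"z":0,"turn":-3.2},{"fingers":0,"x":0.18,"y":0.08,"z":0,"turn":-4.4},{"fingers":0,"x":0.225,"y":0.09,"z":0,"turn":-5.6},{"fingers":0,"x":0.27,"y":0.1,"z":0,"turn":-6.8},{"fingers":0,"x":0.31,"y":0.105,"z":0,"turn":-8},{"fingers":0,"x":0.348,"y":0.107,"z":0,"turn":-9.1},{"fingers":0,"x":0.348,"y":0.107,"z":0,"turn":-10.1},{"fingers":0,"x":0.348,"y":0.107,"z":0,"turn":-10.1},{"fingers":0,"x":0.348,"y":0.107,"z":0,"turn":-10.1}]';  python3 - <<'E'
from h import *
f=grab_frame('wrist');cv2.imwrite('pics/w3.png',f['img'][:,:,::-1])
o=np.array([.4158,.1928]);a=np.radians(5.3);R=np.array([[np.cos(a),-np.sin(a)],[np.sin(a),np.cos(a)]])
for l,z in (([-54,-32],.005),([-54,32],.005),([54,32],.005),([54,-32],.005),([-22,16],.005),([38,0],.038),([-38,0],.038)):print(l,proj(f,[*(o+R@np.array(l)/1e3),z]).round(1))
shift(None,(.4158,.1928,.015));print(yaw())
E
```

```text
clock: 9.88
eef_pos: [0.4159, 0.1933, 0.1989]
tool_rot: [-0.045, 0.999, -0.0, -0.0]
ft_force: [0.3, -0.5, 0.2]
gripper_width: 0.0858
grasp_force: 0.0
[-54, -32] [281.3 135.5]
[-54, 32] [364.1 135.3]
[54, 32] [360.9 266.5]
[54, -32] [285.2 266.7]
[-22, 16] [342.9 176.7]
[38, 0] [322.9 262.1]
[-38, 0] [322.7 161.2]
(0.4158, 0.1928, 0.015) -> [-1.00e-04 -4.00e-04  1.84e-01]
95.21167947208843
```

View pics/w3.png

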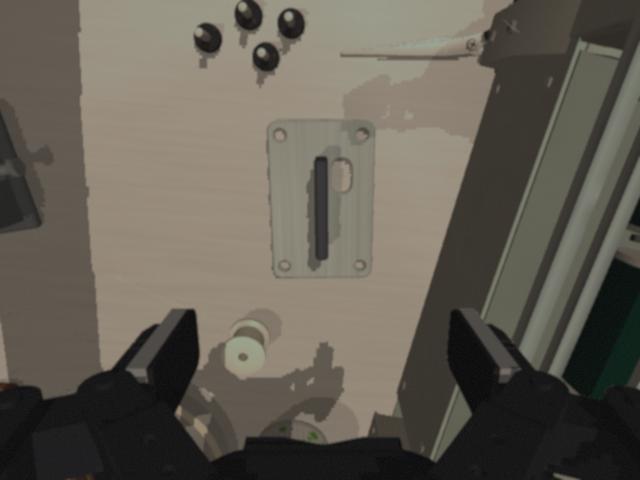

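The cover's holes are at (280,134), (362,134), (360,265) and (285,265). The slot at (342,175) confirms its orientation, and the bar centre is at (321,208). The cover is offset from the estimate by about (-1.5,-1) mm. I'll descend, close and lift slightly.

```bash
python3 -m handwheel '[{"fingers":0,"x":0.0015,"y":-0.001,"z":0.05,"turn":0},{"fingers":0,"x":0.0015,"y":-0.001,"z":0.1,"turn":0},{"fingers":0,"x":0.0015,"y":-0.001,"z":0.145,"turn":0},{"fingers":0,"x":0.0015,"y":-0.001,"z":0.175,"turn":0},{"fingers":0,"x":0.0015,"y":-0.001,"z":0.184,"turn":0},{"fingers":0.5,"x":0.0015,"y":-0.001,"z":0.184,"turn":0},{"fingers":1,"x":0.0015,"y":-0.001,"z":0.184,"turn":0},{"fingers":1,"x":0.0015,"y":-0.001,"z":0.184,"turn":0},{"fingers":1,"x":0.0015,"y":-0.001,"z":0.184,"turn":0},{"fingers":1,"x":0.0015,"y":-0.001,"z":0.184,"turn":0},{"fingers":1,"x":0.0015,"y":-0.001,"z":0.184,"turn":0}]' 70
```

```text
clock: 11.3
eef_pos: [0.4139, 0.193, 0.0162]
tool_rot: [-0.047, 0.999, 0.0, 0.001]
ft_force: [-0.8, -1.3, 6.0]
gripper_width: 0.0082
grasp_force: 68.9
```

```bash
python3 -m handwheel '[{"fingers":1,"x":0,"y":0,"z":-0.02,"turn":0},{"fingers":1,"x":0,"y":0,"z":-0.06,"turn":0},{"fingers":1,"x":0,"y":0,"z":-0.1,"turn":0},{"fingers":1,"x":0,"y":0,"z":-0.14,"turn":0},{"fingers":1,"x":0,"y":-0.03,"z":-0.144,"turn":1},{"fingers":1,"x":0,"y":-0.07,"z":-0.144,"turn":2},{"fingers":1,"x":0,"y":-0.11,"z":-0.144,"turn":3},{"fingers":1,"x":0,"y":-0.15,"z":-0.144,"turn":4},{"fingers":1,"x":0,"y":-0.19,"z":-0.144,"turn":5},{"fingers":1,"x":0.004,"y":-0.23,"z":-0.144,"turn":6},{"fingers":1,"x":0.01,"y":-0.27,"z":-0.144,"turn":7},{"fingers":1,"x":0.015,"y":-0.3,"z":-0.144,"turn":8}]'; python3 -m handwheel '[{"fingers":1,"x":0,"y":0,"z":0,"turn":1},{"fingers":1,"x":0,"y":0,"z":0,"turn":2.1},{"fingers":1,"x":0,"y":0,"z":0,"turn":2.1},{"fingers":1,"x":0,"y":0,"z":0,"turn":2.1}]'
python3 - <<'E'
from h import *
f=grab_frame('wrist');cv2.imwrite('pics/w4.png',f['img'][:,:,::-1])
g=grab_frame('side');cv2.imwrite('pics/s4.png',cv2.resize(g['img'][230:350,240:350,::-1],(550,600),interpolation=3))
shift(None,(.4267,-.1201,.16));print(yaw())
E
```

```text
clock: 12.8
eef_pos: [0.426, -0.1086, 0.1591]
tool_rot: [0.492, 0.871, -0.0, -0.0]
ft_force: [0.8, 0.3, -2.8]
gripper_width: 0.0088
grasp_force: 68.8
clock: 13.3
eef_pos: [0.4267, -0.1066, 0.1592]
tool_rot: [0.61, 0.792, -0.0, -0.0]
ft_force: [-0.7, 0.1, -2.8]
gripper_width: 0.0082
grasp_force: 68.8
(0.4267, -0.1201, 0.16) -> [-0.0129 -0.0035 -0.0007]
14.742534944354055
```

View pics/w4.png

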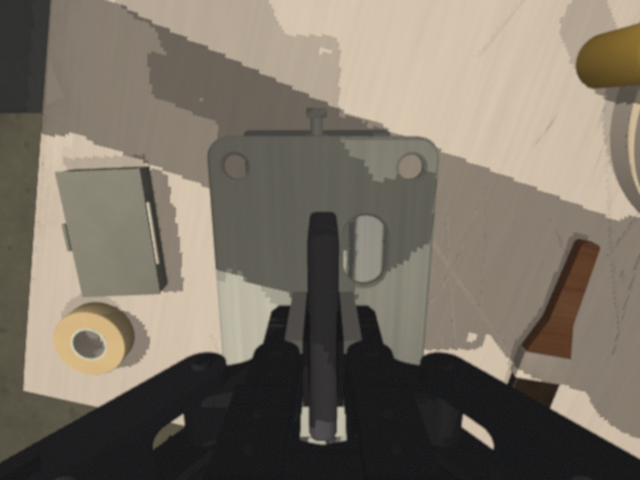

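The wrist view shows the cover held level. Its stop-end holes are at (235,166) and (410,165) and the slot is at (365,248), on the correct side. I'll cast these onto the cover's top plane.

Run:
```python
from h import *
f=grab_frame('wrist');g=cv2.cvtColor(f['img'],6);p0=read_state()['eef_pos'];zt=p0[2]-.0162+.005
pts=[]
for u,v,r in ((235,166,20),(410,165,20)):
    c=g[v-r:v+r,u-r:u+r].astype(np.uint8);hue=f['img'][v-r:v+r,u-r:u+r].astype(int);m=((hue[:,:,0]-hue[:,:,2])>18).astype(np.uint8)
    n,l,st,ce=cv2.connectedComponentsWithStats(m);k=1+np.argmax(st[1:,4]) if n>1 else 0;print(n,st[k],ce[k]+[u-r,v-r])
h=[ray(f,235,166,zt)[:2],ray(f,410.5,165.5,zt)[:2]];s=ray(f,365,248,zt)[:2]
d=h[1]-h[0];a=np.arctan2(d[1],d[0])-np.pi/2;R=np.array([[np.cos(a),-np.sin(a)],[np.sin(a),np.cos(a)]])
o=(h[0]+h[1])/2-R@[-.054,0];print("len",np.linalg.norm(d),"yaw",np.degrees(a),"centre",o,"from slot",s-R@[-.022,.016],"tcp",p0)
a2=np.radians(-75.4);R2=np.array([[np.cos(a2),-np.sin(a2)],[np.sin(a2),np.cos(a2)]]);u=np.array([.4267,-.1201])+R2@[.0005,-.0003]
M=Ro.from_quat(read_state()['tool_rot']).as_matrix();print("go",M.T@np.r_[u-o,0],"turn",(np.degrees(a)+75.4)/8)
```

```text
23 [14 12  5  6 11] [230.63636364 160.81818182]
2 [  9  10  23  24 430] [409.69767442 166.37906977]
len 0.06314498196455984 yaw -75.12403644911744 centre [ 0.42744225 -0.10735522] from slot [ 0.42723128 -0.10654265] tcp [ 0.42691208 -0.10683645  0.15929557]
go [-1.26373635e-02 -4.25699562e-03 -2.27577202e-06] turn 0.03449544386032066
```

View pics/s4.png

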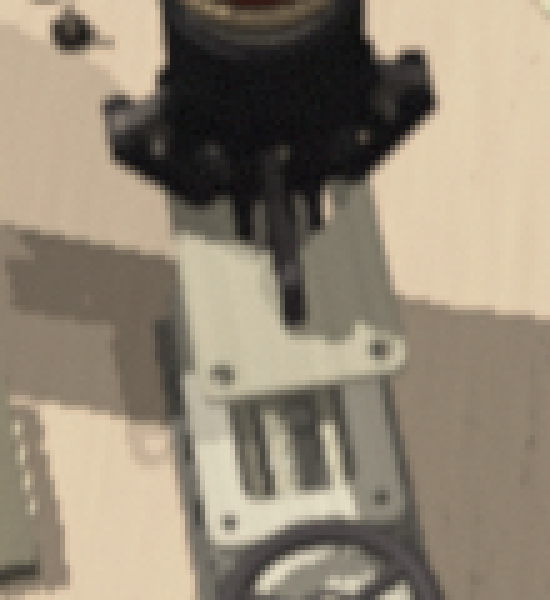

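The side crop shows the cover's wheel-end holes at (222,374) and (379,349), in line with the unit. I'll align and lower to just above the stud, then check again in both views.

```bash
python3 -m handwheel '[{"fingers":1,"x":-0.0125,"y":-0.0042,"z":0,"turn":0},{"fingers":1,"x":-0.0125,"y":-0.0042,"z":0.03,"turn":0},{"fingers":1,"x":-0.0125,"y":-0.0042,"z":0.055,"turn":0},{"fingers":1,"x":-0.0125,"y":-0.0042,"z":0.063,"turn":0},{"fingers":1,"x":-0.0125,"y":-0.0042,"z":0.063,"turn":0},{"fingers":1,"x":-0.0125,"y":-0.0042,"z":0.063,"turn":0}]'
python3 - <<'E'
from h import *
f=grab_frame('wrist');g=grab_frame('side');p=read_state()['eef_pos'];print(p,yaw())
o=np.array([.4268,-.1207]);a=np.radians(-75.4);R=np.array([[np.cos(a),-np.sin(a)],[np.sin(a),np.cos(a)]])
W=lambda l:[*(o+R@np.array(l)/1e3),p[2]-.0112]
for l in ([-54,-32],[-54,32],[-22,16]):print('wrist',l,proj(f,W(l)))
for l in ([54,-32],[54,32]):print('side',l,(proj(g,W(l))-[250,270])*6)
A=cv2.resize(f['img'][100:300,170:470,::-1],(480,320),interpolation=3);B=cv2.resize(g['img'][270:350,250:330,::-1],(480,480)[:2],interpolation=3)[:280]
B=cv2.resize(g['img'][270:350,250:300+30,::-1],(480,480),interpolation=3)[60:340]
cv2.imwrite('pics/v5.png',np.vstack([A,B]))
E
```

```text
clock: 14.2
eef_pos: [0.4268, -0.1206, 0.0971]
tool_rot: [0.611, 0.791, 0.0, 0.001]
ft_force: [0.3, -0.2, -2.5]
gripper_width: 0.0087
grasp_force: 68.7
[ 0.42676051 -0.12035883  0.09711636] 14.654930009454525
wrist [-54, -32] [232.71746851 163.92750711]
wrist [-54, 32] [410.89458802 163.91737699]
wrist [-22, 16] [363.88020508 248.56363521]
side [54, -32] [207.51762233 331.48228346]
side [54, 32] [391.69177061 300.10387397]
```

View pics/v5.png

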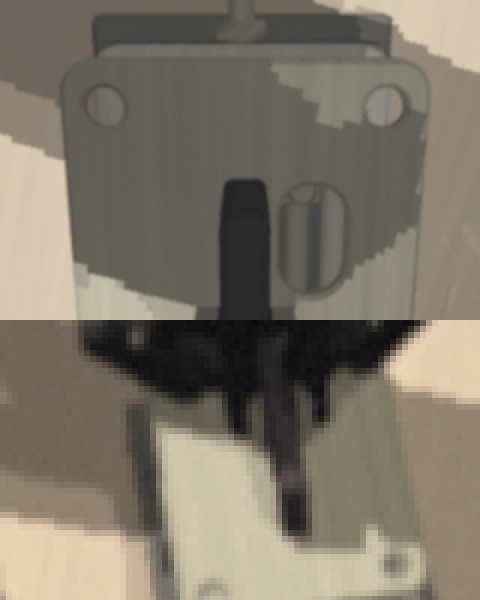

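In the wrist view the cover holes are at about (235.6,165.6) and (410,165), 1–3 px from prediction. The stud is visible inside the slot, and the side view holes are within about 1 px. Everything is within about 1 mm, so I'll trim and lower.

```bash
python3 -m handwheel '[{"fingers":1,"x":0.0005,"y":-0.0006,"z":0,"turn":0},{"fingers":1,"x":0.0005,"y":-0.0006,"z":0.008,"turn":0},{"fingers":1,"x":0.0005,"y":-0.0006,"z":0.016,"turn":0},{"fingers":1,"x":0.0005,"y":-0.0006,"z":0.022,"turn":0},{"fingers":1,"x":0.0005,"y":-0.0006,"z":0.0235,"turn":0},{"fingers":1,"x":0.0005,"y":-0.0006,"z":0.0235,"turn":0},{"fingers":1,"x":0.0005,"y":-0.0006,"z":0.0235,"turn":0},{"fingers":1,"x":0.0005,"y":-0.0006,"z":0.0235,"turn":0}]'
python3 - <<'E'
from h import *
f=grab_frame('wrist');g=grab_frame('scene');p=read_state()['eef_pos'];print(p,yaw(),read_state()['ft_force'])
A=cv2.resize(f['img'][100:300,170:470,::-1],(480,320),interpolation=3)
c=proj(g,[.4268,-.1207,.05]).astype(int);print(c)
B=cv2.resize(g['img'][c[1]-35:c[1]+35,c[0]-60:c[0]+60,::-1],(480,280),interpolation=3)
cv2.imwrite('pics/v6.png',np.vstack([A,B]))
E
```

```text
clock: 15.3
eef_pos: [0.4255, -0.1198, 0.073]
tool_rot: [0.611, 0.791, 0.0, 0.0]
ft_force: [0.3, 0.7, -2.1]
gripper_width: 0.0086
grasp_force: 68.8
[ 0.42550642 -0.11977992  0.07296957] 14.654131279806592 [-0.05402426  0.41274552 -2.82853973]
[364 309]
```

View pics/v6.png

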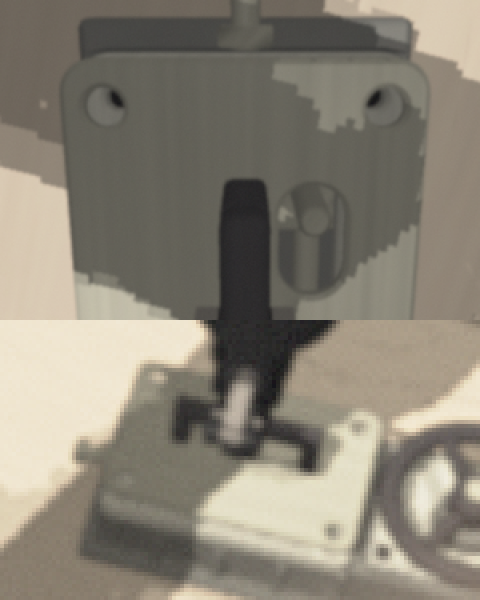

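Run:
```python
from h import *
f=grab_frame('wrist');p=read_state()['eef_pos'];M=Ro.from_quat(read_state()['tool_rot']).as_matrix()
zt=p[2]-.0112;q=lambda x,y:(170+(x+.5)/1.6-.5,100+(y+.5)/1.6-.5)
for (a,b) in (((105,105),(116,99)),((384,105),(376,99))):
    for dz in (0,-.002):
        A=ray(f,*q(*a),zt+dz);B=ray(f,*q(*b),.046);print(dz,(M.T@(A-B))[:2])
i=cv2.resize(f['img'][140:190,210:260,::-1],(400,400),interpolation=0);j=cv2.resize(f['img'][140:190,385:435,::-1],(400,400),interpolation=0);cv2.imwrite('pics/v7.png',np.hstack([i,j]))
```

```text
0 [0.00045591 0.00041736]
-0.002 [2.10787811e-04 7.40826427e-06]
0 [ 0.00045673 -0.00114908]
-0.002 [ 0.00021115 -0.00074063]
```

View pics/v7.png

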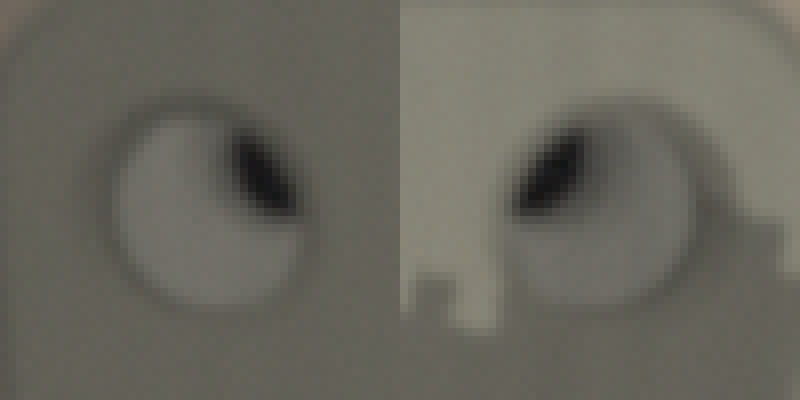

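Both tapped holes show symmetrically through the cover holes, so the offset is under about 1 mm. The stud is free in its slot, the wrist force is only the cover's weight, and the underside is about 11 mm above the rim. Handing in.

```bash
python3 -c "
from cell import *
print(finish_job())"
```

```text
the job is handed in; nothing more can be done
None
```

I wound the slide up against its stop and handed in with the cover gripped level about 11 mm above the rim, stud in its slot and the two visible screw holes within about 1 mm; the oil bottle, roller and brush were not touched, and the hand-in returned no verdict.

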